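# Hang the pail on the spring scale

### The arm

A 6-joint arm with a two-finger parallel gripper is mounted at the origin on the work surface. World frame = base frame: x ahead of the robot, y to its left, z up, the work surface at z = 0. Lengths are in m, angles in rad, forces in N, time in s.
With the tool pointing down it reaches from about 0.35 to 0.875 m from the base axis. Payload 4.2 kg.
Tool frame: the origin (TCP) lies midway between the tips of the shut fingers; the grasp point (between the pads) lies 19 mm behind it; z points along the fingers, y is the line along which they close (so a half turn about z gives the same grasp; the last joint's range is limited). The gripper opens to 87 mm and grips with 3 to 60 N. Pads are 19 mm wide; open, the fingers measure 117 mm over their backs; the gripper's body (75 mm by 190 mm) begins 51 mm behind the grasp point.
Start: joints at [1.415, 0.385, 0.008, 0, -1.194, -0.259], TCP at [0.252, 0.572, 0.223] pointing down, gripper open.
Joint ranges: [-3.14, 3.14], [-1.21, 2.06], [-1.07, 1.41], [-3.16, 2.05], [-2.99, -0.16], [-3.1, 3.1]. Speed limits (rad/s): [2.79, 2.79, 3.14, 3.14, 3.14, 3.14].

### API

Orientations are given as a rotation vector (axis times angle).
In Python, from cell import monitor, cams, job, spot_in, silhouettes, place_of gives the robot as it stands.
- The arm moves only by the tool servo_tool, never from a script. Its arguments are lists of equal length, an entry for each row: "xyz": the shift along the world's x, y, z in cm, a list of three; "turn": the turn, a rotation vector about the world's x, y, z in rad, a list of three; "gripper": the opening, from 0 (shut) to 1 (fully open). A call has 1 to 8 rows; each row is the pose to reach, as a shift and turn from the pose commanded when the call began; what a row does not reach only later rows make up. A row lasts 1/8 s, in which the tool goes at most 62.5 mm and 10.7 degrees, less where a joint would pass 70% of its speed; a pose out of reach is approached as far as the arm can. A call with a gripper value outside its range is refused whole. The fingers move at their own pace and stop on an object; the grip force is fixed at half the most. Time passes only in rows, so rows that repeat a pose let the fingers close. It gives the time, the measured TCP pose, the force, the opening and the grip force at its end, in the units of the state.
- monitor.read_state(): the state, without advancing time (a new reading comes with each control period).
- cams.snapshot(name): name is "side" or "top" or "wrist"; returns the picture (420x560x3 uint8, red, green, blue); there is no depth.
- cams.camera_model(name): a dict with "intrinsics" (3x3 intrinsics, pixels), "R" (3x3) and "t" (3): a world point X has camera coordinates R X + t. Camera axes: x right, y down, z forward; pixel columns grow to the right and rows downward; lengths in m; the calibration is good to about 2 mm. A picture is of the moment at which its call begins: read the wrist's pose just before it. camera_model takes no time and is no camera call; for the wrist camera it gives the pose at the moment of the call.
- job.close_job(): hands the job in; it is judged then, once.
Trained networks look in the newest picture that a camera, given by its name, has taken for a name from the list of things; names that differ only in an ending like _2 or _b are one class to them, and where a whole thing is asked for, a point or a joint stands for the part that bears it (a point fixed in the world has none). Each returns a list of dicts, best first, with "conf" (0 to 1); they miss things now and then, are a little off and sometimes report something else, mostly with a low value. They report only what shows in the picture. A call takes as long as a camera call.
- spot_in(target, camera): "location" ([x, y, z] in m, in the coordinates of the camera as it stood for that picture, good to about 4 mm: the middle of the surface that is visible of it).
- silhouettes(target, camera): "pixels" (420x560 bool, what is visible of it).
- place_of(target, camera): "location" ([x, y, z] in m, in the coordinates of the camera as it stood for that picture, good to about 4 mm: a listed point, or the origin of a listed thing).
The state is a dict: "time": time; "joint_positions": joint angles; "qvel": joint speeds; "joint_torque": joint torques, N m; "position": TCP position; "eef_rot": TCP orientation; "ft_force": force on the tool from outside, world axes, zero at the start; "moment": the same for the moment, N m; "finger_gap": finger opening in m; "grasp_force": force on a finger pad.
Only numpy, scipy, OpenCV 4.12 (cv2) and the standard library are available. Lean on these libraries where they do the work, as an engineer would, in place of code of your own. Each camera call takes 0.05 s, during which the arm holds its last target. There are 200 camera calls.

### The job

Weigh the little pail of brass book corners on the bench spring scale: with the pail standing on the table, swing its folded-down wire bail fully upright, then lift the pail by the bail and hang the bail in the dip of the scale's fork, across both prongs. Let the weight down slowly, no more than a few centimetres a second, so that the pail neither drops nor bounces nor springs up on the scale when you let go, leave it hanging still and free, and do not disturb the other things on the table.

Things in the scene. Friction and masses are not known exactly. Their poses are not given: they have to be found in the camera images.
- pail: Small round steel pail, 68 mm high, 76 mm across the foot and 90 mm across the rim, holding brass pieces; 0.28 to 0.76 kg in all (varies, unknown). Origin: centre of its underside; z up. The bail's pivots lie at y = +51 and -51 mm, 56 mm above the underside; at the start the bail is folded down to the pail's -x side.
- bail (a joint): Angle of the wire bail about the pail's y axis through the two pivots: 0 = folded down level towards the pail's -x, pi/2 = upright, pi = level on the other side. Starts between 0 and 0.3. A slightly tight hinge: the bail stays where it is left. Pushing the bar inward, towards the pivots, by a millimetre or more while swinging it levers a light pail over; a slight outward pull does not.
- crown (a point): Middle of the bail's straight top bar, on its axis, at the centre of a wooden grip sleeve 12 mm thick and 30 mm long that spins freely on the wire. The wire is 5 mm thick; the bar runs along the pail's y, straight for 84 mm, 85 mm from the pivot line. With the bail level there is 34 mm of free space between the sleeve and the rim.
- scale: Grey pillar spring scale fixed to the table: base plate 200 x 130 x 12 mm (from 55 mm in -x to 145 mm in +x of the origin), column 34 mm thick at x = +95 mm, and on it a sprung steel fork. Origin: on the table below the fork's dip; z up; the prongs point to the scale's -x.
- column_top (a point): Top of the scale's column, 175 mm above the table; the fork's rod slides down into it. The fork sinks straight down under load by about 10 mm per newton after a light preload of 0.3 N (80 mm at most) and springs back, lightly damped: it sags 25 to 72 mm under the pail, depending on the unknown mass.
- seat (a point): Fixed point (does not sink): centre of the bail's wire when it lies in the dip of the unloaded fork, midway between the prongs, 247 mm high. Prongs: 8 mm round bars, 52 mm apart on centres along the scale's y. Behind (+x) they rise slowly to a cross bar at 95 mm; in front (-x) they turn up to tips 16 mm ahead of and 19 mm above this point. Nothing on the scale is higher.
- tape: Bystander: roll of brown tape lying flat, 80 mm across, 24 mm high. Origin: centre of its underside.
- jar: Bystander: closed jar, 56 mm across, 70 mm high. Origin: centre of its underside.
- books: Bystander: stack of three books, about 150 x 210 mm, 58 mm high. Origin: centre of its underside.
- pot: Bystander: empty grey cup, 76 mm across, 100 mm high. Origin: centre of its underside.

How it is judged:
On the way, in this order (a step that is already met when the one before it is completed fails the run):
1. the bail is swung upright while the pail stands on the table (value of joint bail between 1.37 and 1.77 rad and height (world z) of pail below 0.008 m and angle between pail's own z axis and vertical below 0.15 rad), for 0.2 s.
2. the bail's bar lies in the dip of the fork, across both prongs, and the fork takes weight (contact force between pail and scale above 0.5 N and x of crown in the frame of seat between -0.012 and 0.02 m and y of crown in the frame of seat between -0.016 and 0.016 m and height (world z) of pail above 0.02 m), for 0.2 s.
At the end, for the whole second after the job is handed in: The pail hangs by its bail from the fork, clear of the base plate and table: the middle of the bail's bar within 16 mm sideways of the midline of the prongs and between 12 mm in front of and 20 mm behind the dip, the pail within 0.25 rad of upright and at rest (under 0.04 m/s) (contact force between pail and scale above 1.5 N and x of crown in the frame of seat between -0.012 and 0.02 m and y of crown in the frame of seat between -0.016 and 0.016 m and height (world z) of pail above 0.02 m and angle between pail's own z axis and vertical below 0.25 rad and linear speed of pail below 0.04 m/s); the robot touches nothing.
It fails at once if the pail drops, bounces or springs up on the scale: it moves faster than 0.09 m/s while the fork carries it (contact force between pail and scale above 0.3 N and linear speed of pail above 0.09 m/s).
It fails at once if the pail or bail is pressed against the scale with more than 25 N (contact force between pail and scale above 25 N).
It fails at once if the robot pushes on the scale with more than 25 N (contact force between the arm and scale above 25 N).
It fails at once if the pail is tipped by more than 0.6 rad (angle between pail's own z axis and vertical above 0.6 rad).
It fails at once if a bystander is moved by more than 30 mm (distance of any of tape, jar, books, pot from where it was at the start of the episode above 0.03 m).
It also fails if it takes over 72 s, if anything falls off the work surface, if the arm or the gripper's body presses on something with over 40 N, if the wrist force passes 120 N, or if a joint passes its speed limit or range.

## Working session

There is one attempt and no reset: what is moved stays moved. The work goes in short steps, Python scripts to look and compute and a tool call to move; the robot and the scene stay as the last step left them, time stands still between calls to the robot, and variables do not carry over. Pictures are saved under pics/ and viewed, at most 10 in all, crops included, and the job is handed in when it is done.

Besides the shell and the picture viewer there is one more tool, called after ">>>" as name(argument=value, ...) on one line, values as JSON. servo_tool: Moves the arm, as the interface text tells. Its arguments: {"type":"object","properties":{"xyz":{"type":"array","items":{"type":"array","items":{"type":"number"}}},"turn":{"type":"array","items":{"type":"array","items":{"type":"number"}}},"gripper":{"type":"array","items":{"type":"number"}}},"required":["xyz","turn","gripper"]}

```bash
mkdir -p pics; cat > h.py <<'E'
import numpy as np, cv2
from cell import monitor, cams, job, spot_in, silhouettes, place_of
def w(cam,p):
    m=cams.camera_model(cam); return np.array(m["R"]).T@(np.array(p)-np.array(m["t"]))
def snap(c,name=None):
    im=cams.snapshot(c)
    if name: cv2.imwrite(f"pics/{name}.png",im[:,:,::-1])
    return im
def find(c,ts):
    for t in ts:
        for r in place_of(t,c)[:2]: print(c,t,np.round(w(c,r["location"]),4),round(r["conf"],2))
E
python3 - <<'E'
from h import *
s=monitor.read_state(); print(s["time"],s["position"],s["eef_rot"],s["ft_force"])
for c in("side","top"):
    snap(c,c+"0"); find(c,["pail","bail","crown","scale","column_top","seat","tape","jar","books","pot"])
a=[cv2.imread(f"pics/{c}0.png") for c in("side","top")]
cv2.imwrite("pics/both.png",cv2.resize(np.vstack(a),(448*1,672))[:]) 
E
```

```text
0.0 [0.25163088 0.57144077 0.22144521] [ 3.07208881e+00 -6.46735342e-01 -5.64826493e-04] [-0.08568002 -0.00479956  0.0314776 ]
side pail [0.5226 0.2135 0.0021] 0.68Traceback (most recent call last):
  File "<stdin>", line 4, in <module>
  File "h.py", line 11, in find
    for r in place_of(t,c)[:2]: print(c,t,np.round(w(c,r["location"]),4),round(r["conf"],2))
             ~~~~~~~~^^^^^
ValueError: it knows: books, column_top, crown, jar, pail, pot, scale, seat, tape
```

```bash

python3 - <<'E'
from h import *
for c in("side","top"):
    snap(c,c+"0"); find(c,["pail","crown","scale","column_top","seat","tape","jar","books","pot"])
E
```

```text
side pail [0.5226 0.216  0.0077] 0.6
side pail [0.4399 0.2285 0.0826] 0.6
side crown [ 6.617e-01 -4.172e-01  4.000e-04] 0.7
side crown [0.5599 0.4571 0.002 ] 0.31
side scale [ 0.5731 -0.2234  0.0064] 0.76
side column_top [ 0.6634 -0.2531  0.1766] 0.88
side seat [ 0.5705 -0.2257  0.2474] 0.58
side tape [ 4.488e-01 -1.080e-02 -1.000e-04] 0.6
side tape [0.4396 0.226  0.0814] 0.3
side jar [ 7.255e-01 -8.100e-03  4.000e-04] 0.93
side books [0.5585 0.4596 0.0017] 0.88
side pot [ 0.664  -0.42    0.0042] 0.65
side pot [ 0.5735 -0.2247  0.2459] 0.45
top pail [ 0.524   0.2081 -0.0044] 0.61
top crown [0.4413 0.2326 0.0701] 0.46
top scale [ 0.5733 -0.2218  0.0017] 0.95
top column_top [ 0.6625 -0.2497  0.1743] 0.85
top seat [ 0.5737 -0.2252  0.2478] 0.55
top tape [ 0.6685 -0.4213 -0.0017] 0.68
top tape [ 0.441  -0.0124  0.0012] 0.6
top jar [ 0.7284 -0.0037  0.004 ] 0.73
top books [ 0.5568  0.4603 -0.    ] 0.91
top pot [ 0.668  -0.4186 -0.0015] 0.86
```

View pics/side0.png

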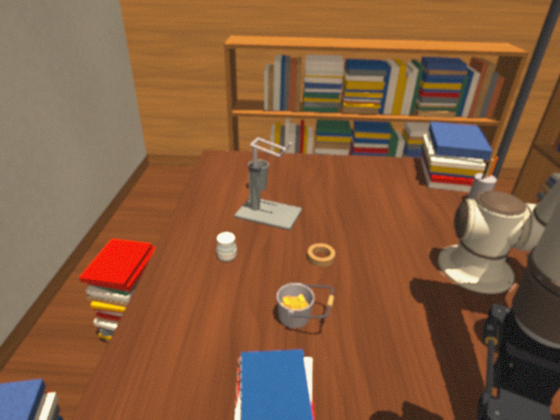

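View pics/top0.png

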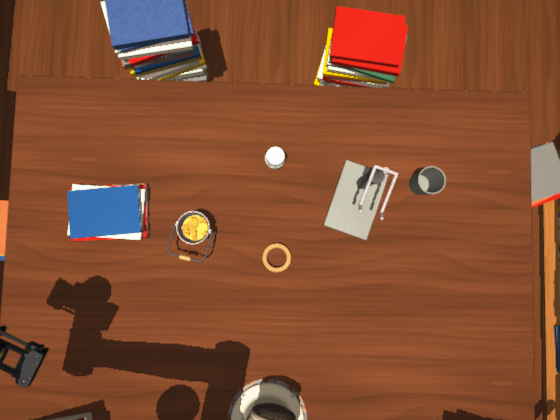

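The side view shows the pail at about (296,303) with its bail's sleeve at (331,300). The scale's fork is at about (268,145), tape (321,254), jar (227,246). In the top view the pail is at (193,228), the sleeve at (185,258), and the fork dip is near (370,200). The network positions agree between the two views. Next I'll go above the crown for a wrist view.

>>> servo_tool(xyz=[[2,-4,0],[5,-9,0],[8,-14,0],[11,-19,0],[14,-24,0],[16,-29,0],[18,-33,0],[18.9,-34.2,0]], turn=[[0,0,-0.17],[0,0,-0.34],[0,0,-0.51],[0,0,-0.68],[0,0,-0.85],[0,0,-1.02],[0,0,-1.19],[0,0,-1.366]], gripper=[0.35,0.35,0.35,0.35,0.35,0.35,0.35,0.35])

```text
time: 2.1
position: [0.4415, 0.2278, 0.2229]
eef_rot: [-1.966, 2.45, -0.0]
ft_force: [-0.5, 1.0, 0.3]
finger_gap: 0.0309
grasp_force: 0.0
```

>>> servo_tool(xyz=[[0,0,0],[0,0,0]], turn=[[0,0,0],[0,0,0]], gripper=[0.35,0.35])

```text
time: 2.35
position: [0.4407, 0.2305, 0.2226]
eef_rot: [-1.98, 2.439, 0.0]
ft_force: [0.5, 0.3, 0.2]
finger_gap: 0.0307
grasp_force: 0.0
```

```bash

python3 - <<'E'
from h import *
s=monitor.read_state(); print(s["joint_positions"])
for c in("wrist","side","top"):
  for k in range(3):
    snap(c,c+"1"); find(c,["pail","crown"])
E
```

```text
[ 8.08954504e-01  1.66430386e-01 -2.97131121e-01 -1.17516871e-04
 -1.10694935e+00 -1.01599787e+00]
wrist pail [0.5204 0.2118 0.0013] 0.88
wrist pail [0.4383 0.2326 0.0712] 0.73
wrist crown [0.4398 0.2281 0.0716] 0.95
wrist pail [0.5243 0.2148 0.0015] 0.59
wrist crown [0.4368 0.2287 0.0696] 0.83
wrist pail [0.523  0.2139 0.003 ] 0.95
wrist crown [0.4397 0.2296 0.0705] 0.55
side pail [0.5215 0.2138 0.0092] 0.8
side crown [0.4407 0.2279 0.0783] 0.75
side pail [0.5233 0.2156 0.0047] 0.83
side crown [0.4381 0.2292 0.0802] 0.81
side pail [0.5249 0.2146 0.0033] 0.8
side crown [0.4389 0.2288 0.0826] 0.6
top pail [ 0.522   0.2113 -0.004 ] 0.8
top pail [ 0.4379 -0.0147 -0.002 ] 0.36
top crown [0.4416 0.237  0.0716] 0.67
top crown [0.5561 0.463  0.0006] 0.59
top pail [ 0.5215  0.2111 -0.0046] 0.94
top crown [0.4426 0.2349 0.0671] 0.51
top crown [ 0.5569  0.4625 -0.0024] 0.22
top pail [ 0.5193  0.2109 -0.0036] 0.84
top pail [0.44   0.2331 0.0705] 0.52
top crown [0.4409 0.2364 0.0706] 0.41
```

View pics/wrist1.png

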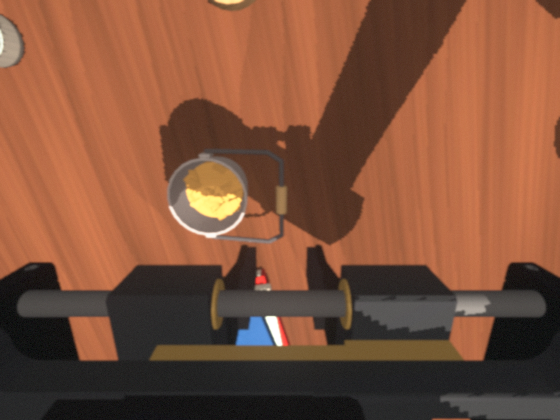

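The wrist view shows the sleeve at about (281,200), the bar running from (283,160) to (280,238), and the pail centred at (207,195). I'll refine the geometry by back-projecting these pixels.

```bash

python3 - <<'E'
from h import *
m=cams.camera_model("wrist");K,R,t=[np.array(m[k]) for k in("intrinsics","R","t")]
def bp(u,v,z):
    d=R.T@np.linalg.inv(K)@[u,v,1]; o=-R.T@t; return o+d*(z-o[2])/d[2]
for z in(.07,.075,.08): print([np.round(bp(*p,z),4) for p in((283.5,160),(281.5,200),(280,236))])
print("rim ctr",bp(207.5,196,.068)) 
s=silhouettes("bail","wrist") if 0 else []
im=cv2.imread("pics/wrist1.png")[130:260,150:310]; cv2.imwrite("pics/crop1.png",cv2.resize(im,None,fx=4.5,fy=4.5,interpolation=cv2.INTER_CUBIC))
print(-R.T@t)
E
```

```text
[array([0.4307, 0.1912, 0.07  ]), array([0.442 , 0.2342, 0.07  ]), array([0.4527, 0.2762, 0.07  ])]
[array([0.4306, 0.1905, 0.075 ]), array([0.4417, 0.2328, 0.075 ]), array([0.4522, 0.2742, 0.075 ])]
[array([0.4305, 0.1898, 0.08  ]), array([0.4414, 0.2314, 0.08  ]), array([0.4518, 0.2721, 0.08  ])]
rim ctr [0.52199175 0.21302956 0.068     ]
[0.42421108 0.14739394 0.38533441]
```

View pics/crop1.png

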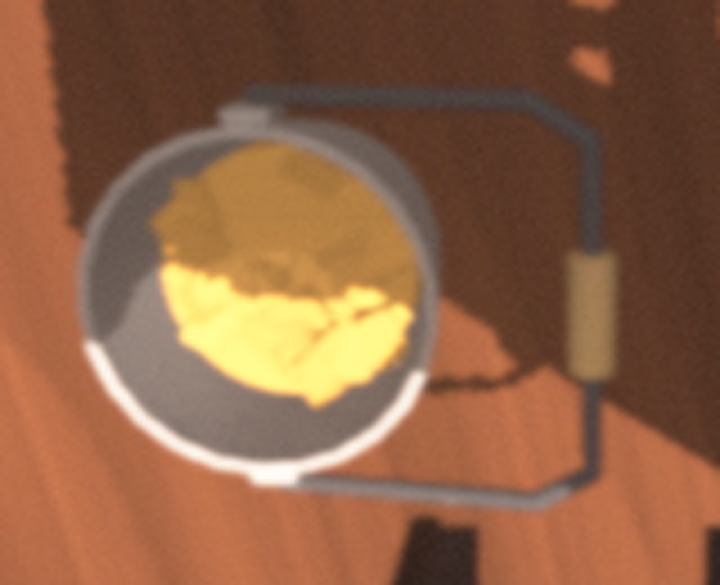

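The crop shows a straight vertical bar at crop x≈591 with the sleeve centre at (591,315), so the tool's yaw already lines up with it. Descending now.

>>> servo_tool(xyz=[[0.1,0.1,-4],[0.1,0.1,-8],[0.1,0.1,-11],[0.1,0.1,-13],[0.1,0.1,-14.5],[0.1,0.1,-15.5],[0.1,0.1,-16.5],[0.1,0.1,-16.5]], turn=[[0,0,0],[0,0,0],[0,0,0],[0,0,0],[0,0,0],[0,0,0],[0,0,0],[0,0,0]], gripper=[0.35,0.35,0.35,0.35,0.35,0.35,0.35,0.35])

```text
time: 4.7
position: [0.4416, 0.2307, 0.0571]
eef_rot: [1.976, -2.441, 0.0]
ft_force: [0.2, 0.5, 0.4]
finger_gap: 0.0308
grasp_force: 0.0
```

```bash

python3 - <<'E'
from h import *
s=monitor.read_state(); print(s["position"],s["ft_force"])
for c in("wrist","side"):
    snap(c,c+"2"); find(c,["pail","crown"])
m=cams.camera_model("wrist");K,R,t=[np.array(m[k]) for k in("intrinsics","R","t")]
g=R@(s["position"]+[0,0,.019])+t; print("grasp px",(K@g/g[2])[:2])
E
```

```text
[0.44162201 0.23074277 0.05706045] [0.17457486 0.50626313 0.43350384]
wrist pail [5.189e-01 2.136e-01 1.000e-04] 0.94
wrist crown [0.4396 0.2274 0.0756] 0.65
side pail [0.5233 0.2141 0.0058] 0.62
side crown [0.438  0.2286 0.0808] 0.63
grasp px [283.12202165 274.52676987]
```

View pics/wrist2.png

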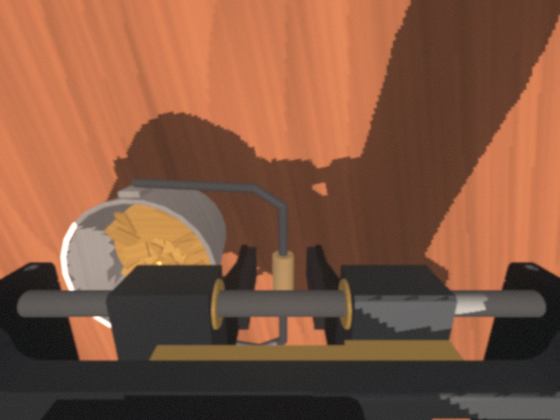

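The bar is centred between the fingers at u≈283. The sleeve starts at v≈252 and is centred near 278, close to the grasp pixel at 274. Closing the gripper.

>>> servo_tool(xyz=[[0,0,0],[0,0,0],[0,0,0],[0,0,0],[0,0,0]], turn=[[0,0,0],[0,0,0],[0,0,0],[0,0,0],[0,0,0]], gripper=[0.1,0.1,0.05,0.05,0.05])

```text
time: 5.62
position: [0.4414, 0.2308, 0.0574]
eef_rot: [1.976, -2.441, -0.0]
ft_force: [-2.3, 0.7, 0.3]
finger_gap: 0.0108
grasp_force: 30.0
```

```bash

python3 - <<'E'
from h import *
s=monitor.read_state(); print(s["position"],s["ft_force"],s["moment"])
for c in("wrist","side","top"):
    snap(c,c+"3"); find(c,["pail","crown"])
E
```

```text
[0.44142219 0.23083754 0.05742808] [-2.29891623  0.65192192  0.25645933] [0.30613145 0.73610159 0.04230219]
wrist pail [0.5221 0.2124 0.0044] 0.57
wrist crown [0.4404 0.2265 0.073 ] 0.83
side pail [0.5243 0.2148 0.0061] 0.9
side crown [0.4374 0.2276 0.0804] 0.52
top pail [ 0.5232  0.2117 -0.0042] 0.97
top crown [ 0.5745 -0.2235  0.2448] 0.47
```

>>> servo_tool(xyz=[[-0.15,0.03,0],[-0.05,0.01,0.35],[0.05,-0.01,0.7],[0.15,-0.03,1.0],[0.28,-0.06,1.32],[0.28,-0.06,1.32]], turn=[[0,0,0],[0,0,0],[0,0,0],[0,0,0],[0,0,0],[0,0,0]], gripper=[0.05,0.05,0.05,0.05,0.05,0.05])

```text
time: 6.82
position: [0.4452, 0.2306, 0.0712]
eef_rot: [-1.975, 2.441, -0.0]
ft_force: [2.5, 0.1, -0.8]
finger_gap: 0.0112
grasp_force: 30.0
```

```bash

python3 - <<'E'
from h import *
s=monitor.read_state(); print(s["position"],s["ft_force"],s["moment"])
for c in("wrist","side","top"):
    snap(c,c+"4"); find(c,["pail","crown"])
E
```

```text
[0.44520862 0.23063349 0.07120068] [ 2.48811568  0.13609526 -0.83716669] [ 0.04145813 -0.80395658 -0.00404339]
wrist pail [0.5229 0.214  0.0026] 0.7
wrist crown [0.4414 0.2292 0.0826] 0.85
side pail [0.5212 0.2159 0.0068] 0.65
side crown [0.4439 0.2291 0.0938] 0.47
top pail [ 0.5247  0.2094 -0.0054] 0.79
```

>>> servo_tool(xyz=[[0.2,-0.04,0.4],[0.42,-0.09,0.81],[0.64,-0.13,1.18],[0.86,-0.18,1.54],[1.11,-0.23,1.88],[1.37,-0.29,2.23],[1.65,-0.35,2.54],[1.93,-0.41,2.86]], turn=[[0,0,0],[0,0,0],[0,0,0],[0,0,0],[0,0,0],[0,0,0],[0,0,0],[0,0,0]], gripper=[0.05,0.05,0.05,0.05,0.05,0.05,0.05,0.05])

```text
time: 8.28
position: [0.4636, 0.2262, 0.0999]
eef_rot: [1.976, -2.441, -0.001]
ft_force: [-4.9, 1.4, 4.1]
finger_gap: 0.0111
grasp_force: 30.0
```

```bash

python3 - <<'E'
from h import *
s=monitor.read_state(); print(s["position"],s["ft_force"],s["moment"])
for c in("wrist","side","top"):
    snap(c,c+"5"); find(c,["pail","crown"])
E
```

```text
[0.4636233  0.22620381 0.09991004] [-4.94054504  1.42818823  4.09213205] [0.56309555 1.31571408 0.05423941]
wrist pail [0.5222 0.2143 0.0021] 0.97
wrist crown [0.4636 0.2269 0.1127] 0.9
side pail [0.5226 0.2141 0.0057] 0.92
side crown [0.4627 0.2236 0.1256] 0.58
top pail [ 0.5243  0.21   -0.0032] 0.76
top pail [ 0.5745 -0.2281  0.2453] 0.65
```

>>> servo_tool(xyz=[[-0.1,0.02,0.1],[-0.2,0.04,0.2],[-0.2,0.04,0.2]], turn=[[0,0,0],[0,0,0],[0,0,0]], gripper=[0.05,0.05,0.05])

```text
time: 9.1
position: [0.4623, 0.2266, 0.1012]
eef_rot: [-1.976, 2.442, -0.001]
ft_force: [2.4, -1.2, -2.1]
finger_gap: 0.0111
grasp_force: 30.0
```

```bash

python3 - <<'E'
from h import *
s=monitor.read_state(); print(s["position"],s["ft_force"],s["moment"])
for c in("side",):
    snap(c,c+"6"); find(c,["pail","crown"])
im=cv2.imread("pics/side6.png")[250:345,240:370]; cv2.imwrite("pics/crop6.png",cv2.resize(im,None,fx=5,fy=5,interpolation=cv2.INTER_CUBIC))
E
```

```text
[0.46231417 0.22655606 0.10122747] [ 2.43886026 -1.15673906 -2.06446381] [-0.03750168 -0.68797187  0.02165911]
side pail [0.5197 0.2147 0.008 ] 0.72
side crown [ 0.5724 -0.2212  0.0024] 0.7
side crown [0.4613 0.2243 0.1245] 0.58
```

View pics/crop6.png

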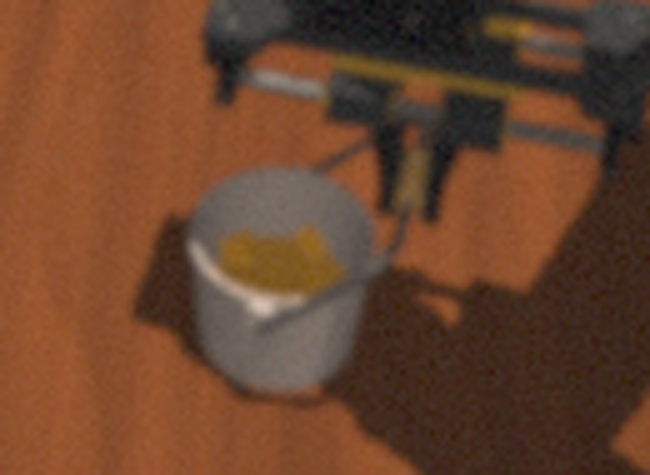

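The pail stands flat, the sleeve is held between the fingers, and the bail is at roughly 45°. Now there is a light outward pull. A circle refit puts the crown at about TCP + 12 mm, so I'll continue on the refitted arc.

>>> servo_tool(xyz=[[0.37,-0.08,0.39],[0.67,-0.14,0.67],[1.19,-0.25,1.1],[1.67,-0.35,1.44],[2.17,-0.46,1.74],[2.17,-0.46,1.74]], turn=[[0,0,0],[0,0,0],[0,0,0],[0,0,0],[0,0,0],[0,0,0]], gripper=[0.05,0.05,0.05,0.05,0.05,0.05])

```text
time: 10.0
position: [0.4841, 0.222, 0.119]
eef_rot: [-1.976, 2.442, -0.0]
ft_force: [1.2, -0.2, -2.3]
finger_gap: 0.011
grasp_force: 30.0
```

>>> servo_tool(xyz=[[0.49,-0.1,0.25],[0.98,-0.21,0.46],[1.77,-0.37,0.71],[2.58,-0.54,0.88],[3.4,-0.72,0.97],[3.99,-0.84,0.98],[3.99,-0.84,0.98]], turn=[[0,0,0],[0,0,0],[0,0,0],[0,0,0],[0,0,0],[0,0,0],[0,0,0]], gripper=[0.05,0.05,0.05,0.05,0.05,0.05,0.05])

```text
time: 10.88
position: [0.5238, 0.2135, 0.1284]
eef_rot: [1.975, -2.442, -0.0]
ft_force: [-1.2, 0.9, -4.8]
finger_gap: 0.0109
grasp_force: 30.0
```

>>> servo_tool(xyz=[[0,0,0],[0,0,0],[0,0,0]], turn=[[0,0,0],[0,0,0],[0,0,0]], gripper=[0.05,0.05,0.05])

```text
time: 11.25
position: [0.5236, 0.2138, 0.1285]
eef_rot: [-1.977, 2.442, -0.0]
ft_force: [0.6, -0.3, -5.9]
finger_gap: 0.0109
grasp_force: 30.0
```

```bash

python3 - <<'E'
from h import *
s=monitor.read_state(); print(s["time"],s["position"],s["ft_force"],s["moment"])
for c in("side","top","wrist"):
    snap(c,c+"7"); find(c,["pail","crown"])
E
```

```text
11.25 [0.52358033 0.21375958 0.12846892] [ 0.64126872 -0.28390698 -5.86225748] [-0.01074499 -0.28334762  0.02305268]
side pail [0.5379 0.214  0.0068] 0.94
side crown [0.521  0.2105 0.1488] 0.58
top pail [ 0.537   0.2089 -0.0007] 0.5
top pail [ 0.5555  0.4602 -0.0008] 0.18
wrist pail [0.5182 0.2142 0.009 ] 0.81
wrist crown [0.5225 0.2142 0.142 ] 0.88
```

>>> servo_tool(xyz=[[0,0,-0.1],[0,0,-0.15],[0,0,-0.15]], turn=[[0,0,0],[0,0,0],[0,0,0]], gripper=[0.05,0.05,0.05])

```text
time: 12.08
position: [0.5238, 0.2137, 0.1271]
eef_rot: [-1.976, 2.442, -0.0]
ft_force: [1.5, -0.2, -5.6]
finger_gap: 0.0109
grasp_force: 30.0
```

```bash

python3 - <<'E'
from h import *
s=monitor.read_state(); print(s["time"],s["position"],s["ft_force"],s["moment"])
for c in("top","side"):
    snap(c,c+"8"); find(c,["pail","crown"])
im=cv2.imread("pics/side8.png")[240:345,235:375]; cv2.imwrite("pics/crop8.png",cv2.resize(im,None,fx=5,fy=5,interpolation=cv2.INTER_CUBIC))
E
```

```text
12.075 [0.52378201 0.21372025 0.12710299] [ 1.54192363 -0.20214226 -5.59758044] [ 0.08850745 -0.18029189  0.0288389 ]
top pail [ 0.5336  0.2071 -0.0007] 0.8
side pail [0.5225 0.214  0.0087] 0.68
side crown [0.5204 0.2111 0.1496] 0.7
```

View pics/crop8.png

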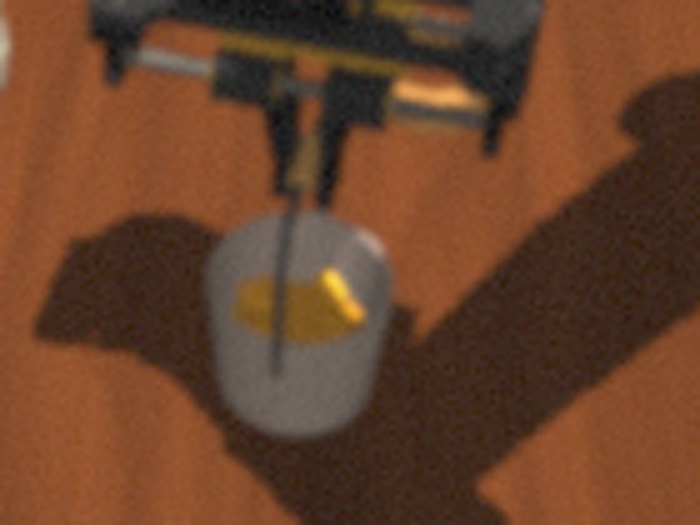

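The crop shows the pail just off the table, or leaning slightly, with the bail close to upright. I'll lower it a little more so that it stands.

>>> servo_tool(xyz=[[0,0,-0.1],[0,0,-0.2],[0,0,-0.2]], turn=[[0,0,0],[0,0,0],[0,0,0]], gripper=[0.05,0.05,0.05])

```text
time: 12.75
position: [0.5236, 0.2137, 0.125]
eef_rot: [-1.976, 2.442, -0.0]
ft_force: [1.3, 0.1, -6.1]
finger_gap: 0.0106
grasp_force: 30.0
```

```bash

python3 - <<'E'
from h import *
s=monitor.read_state(); print(s["time"],s["position"],s["ft_force"],s["moment"])
for c in("side","wrist","top"):
    snap(c,c+"9"); find(c,["pail","crown"])
E
```

```text
12.75 [0.5236197  0.21369502 0.12501141] [ 1.31811625  0.0588108  -6.09700044] [ 0.06744759 -0.04708514 -0.03041676]
side pail [0.5259 0.2142 0.0048] 0.81
side crown [0.5235 0.2078 0.1494] 0.57
side crown [ 0.5746 -0.2211  0.001 ] 0.39
wrist pail [0.5235 0.214  0.0022] 0.8
wrist crown [0.5235 0.21   0.1375] 0.97
top pail [ 0.5271  0.2081 -0.0031] 0.68
```

>>> servo_tool(xyz=[[0,0,-0.1],[0,0,-0.2],[0,0,-0.2]], turn=[[0,0,0],[0,0,0],[0,0,0]], gripper=[0.05,0.05,0.05])

```text
time: 13.58
position: [0.5244, 0.2138, 0.1245]
eef_rot: [-1.976, 2.44, -0.002]
ft_force: [-1.5, -2.1, 1.7]
finger_gap: 0.011
grasp_force: 30.0
```

```bash

python3 - <<'E'
from h import *
s=monitor.read_state(); print(s["time"],s["position"],s["ft_force"],s["moment"])
for c in("side","wrist","top"):
    snap(c,c+"10"); find(c,["pail","crown"])
E
```

```text
13.575 [0.5244494  0.21377392 0.12445495] [-1.5156705  -2.08021656  1.67397794] [-0.56947001  0.08056479 -0.06795895]
side pail [0.5232 0.2175 0.0029] 0.95
side pail [ 0.4467 -0.0128 -0.0041] 0.72
side crown [0.5235 0.2138 0.1476] 0.72
wrist pail [0.5244 0.2096 0.0016] 0.75
wrist crown [0.5235 0.211  0.1394] 0.74
top pail [ 0.5215  0.2098 -0.0031] 0.78
top pail [ 0.5722 -0.2197  0.0052] 0.52
```

The pail stands on the table with the bail upright and the load released. Lifting.

>>> servo_tool(xyz=[[0,0,0.2],[0,0,1.2],[0,0,3],[0,0,6],[0,0,9],[0,0,12],[0,0,14.4],[0,0,15.3]], turn=[[0,0,0],[0,0,0],[0,0,0],[0,0,0],[0,0,0],[0,0,0],[0,0,0],[0,0,0]], gripper=[0.05,0.05,0.05,0.05,0.05,0.05,0.05,0.05])

```text
time: 15.02
position: [0.5234, 0.2142, 0.2766]
eef_rot: [-1.976, 2.441, 0.002]
ft_force: [0.9, -0.3, -6.5]
finger_gap: 0.011
grasp_force: 30.0
```

```bash

python3 - <<'E'
from h import *
s=monitor.read_state(); print(s["time"],s["position"],s["ft_force"],s["moment"])
for c in("side","wrist","top"):
  for k in range(3):
    snap(c,c+"11"); find(c,["pail","crown"] if k==0 else [])
    if c!="wrist": find(c,["scale","seat","column_top"])
E
```

```text
15.025 [0.52339813 0.2141788  0.27662562] [ 0.87604576 -0.2839441  -6.49112093] [ 0.17109902 -0.08989977  0.01209811]
side pail [0.5251 0.2178 0.1592] 0.62
side crown [0.5235 0.2117 0.3006] 0.65
side scale [ 0.5753 -0.224   0.0021] 0.81
side seat [ 0.5716 -0.2238  0.2473] 0.63
side column_top [ 0.6622 -0.2499  0.1782] 0.68
side scale [ 0.5741 -0.2219  0.0012] 0.82
side seat [ 0.571  -0.2265  0.2441] 0.93
side column_top [ 0.6624 -0.2523  0.1755] 0.84
side scale [ 0.5719 -0.224   0.0038] 0.81
side seat [ 0.5711 -0.2254  0.2464] 0.6
side column_top [ 0.6612 -0.2534  0.1776] 0.77
wrist pail [0.5273 0.2118 0.1509] 0.7
wrist crown [0.5233 0.2126 0.2867] 0.79
top pail [0.524  0.2101 0.1482] 0.75
top scale [ 0.5708 -0.2216  0.0033] 0.82
top scale [ 0.6649 -0.2523  0.1741] 0.44
top seat [ 0.5739 -0.2264  0.2454] 0.84
top seat [ 0.6613 -0.2519  0.1753] 0.62
top column_top [ 0.6657 -0.2511  0.1731] 0.61
top scale [ 0.5727 -0.2255  0.0022] 0.55
top seat [ 0.5727 -0.2238  0.2459] 0.89
top column_top [ 0.6624 -0.2494  0.1704] 0.92
top column_top [ 0.4423 -0.0135 -0.0029] 0.49
top scale [ 0.5704 -0.2227  0.0037] 0.92
top scale [ 0.6684 -0.4204 -0.0032] 0.59
top seat [ 0.5735 -0.2224  0.2471] 0.7
top seat [ 7.209e-01 -3.800e-03  2.000e-04] 0.38
top column_top [ 0.6661 -0.2511  0.174 ] 0.59
```

>>> servo_tool(xyz=[[-0.1,-0.6,0],[-0.3,-2,0],[-0.7,-4.5,0],[-1.2,-7.5,0],[-1.8,-11,0],[-2.4,-14.5,0],[-3,-18,0],[-3.6,-21.5,0]], turn=[[0,0,0],[0,0,-0.01],[0,0,-0.02],[0,0,-0.03],[0,0,-0.04],[0,0,-0.05],[0,0,-0.06],[0,0,-0.08]], gripper=[0.05,0.05,0.05,0.05,0.05,0.05,0.05,0.05])

```text
time: 17.68
position: [0.4862, -0.004, 0.2764]
eef_rot: [-1.875, 2.521, -0.001]
ft_force: [-0.1, 0.3, -6.7]
finger_gap: 0.0108
grasp_force: 30.0
```

>>> servo_tool(xyz=[[-0.6,-3.5,0],[-1.2,-7,0],[-1.8,-10.5,0],[-2.3,-14,0],[-2.7,-16.5,0],[-2.9,-18.2,0],[-3,-19,0],[-3,-19,0]], turn=[[0,0,0],[0,0,0],[0,0,0],[0,0,0],[0,0,0],[0,0,0],[0,0,0],[0,0,0]], gripper=[0.05,0.05,0.05,0.05,0.05,0.05,0.05,0.05])

```text
time: 18.68
position: [0.4573, -0.1916, 0.276]
eef_rot: [-1.876, 2.52, 0.0]
ft_force: [0.3, 0.5, -6.3]
finger_gap: 0.0107
grasp_force: 30.0
```

```bash

python3 - <<'E'
from h import *
s=monitor.read_state(); print(s["time"],s["position"],s["eef_rot"],s["ft_force"],s["moment"])
for c in("side","wrist","top"):
  for k in range(2):
    snap(c,c+"12"); find(c,["pail","crown","seat"])
E
```

```text
18.675 [ 0.45734649 -0.19159157  0.27604205] [-1.87611557e+00  2.51974207e+00  9.05932381e-05] [ 0.28328345  0.52732407 -6.25714957] [ 0.0933376  -0.0748996  -0.03089502]
side pail [ 0.4614 -0.191   0.1586] 0.8
side pail [ 0.6602 -0.419   0.0012] 0.43
side crown [ 0.4564 -0.1944  0.2988] 0.6
side seat [ 0.5717 -0.2257  0.2442] 0.79
side pail [ 0.4621 -0.1897  0.1577] 0.63
side crown [ 0.4561 -0.1932  0.2986] 0.48
side seat [ 0.5706 -0.2262  0.2475] 0.55
wrist pail [ 0.4566 -0.1915  0.1532] 0.95
wrist crown [ 0.4563 -0.194   0.2899] 0.86
wrist pail [ 0.4586 -0.1937  0.1531] 0.64
wrist crown [ 0.4558 -0.1933  0.2911] 0.8
top seat [ 0.5715 -0.2248  0.2427] 0.93
top seat [ 0.5717 -0.2271  0.2457] 0.58
```

View pics/wrist12.png

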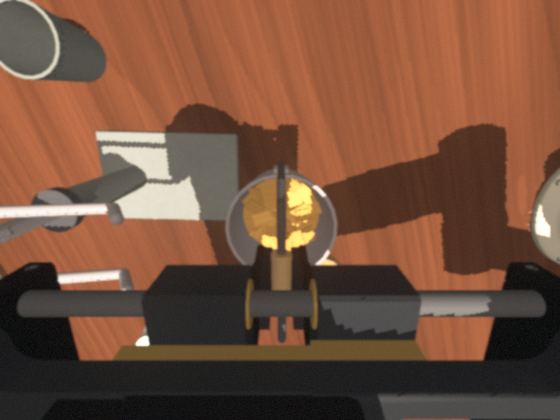

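The wrist view shows the prong tips at about (117,212) and (126,279), left of the sleeve at about (282,270). The pail hangs upright and the base plate lies clear behind it.

```bash

python3 - <<'E'
from h import *
m=cams.camera_model("wrist");K,R,t=[np.array(m[k]) for k in("intrinsics","R","t")]
def bp(u,v,z):
    d=R.T@np.linalg.inv(K)@[u,v,1]; o=-R.T@t; return o+d*(z-o[2])/d[2]
a,b=bp(117,212,.264),bp(127,279,.264); print(a,b,(a+b)/2,np.linalg.norm(a-b),np.arctan2(*(b-a)[:2]))
p=monitor.read_state()["position"]
th=-.288; sx=np.array([np.cos(th),np.sin(th)]);sy=np.array([-sx[1],sx[0]])
mid=(a+b)[:2]/2-p[:2]; print("mid rel tcp: x",mid@sx,"y",mid@sy)
sd=np.array([.572,-.2252])-p[:2]; print("seat rel: x",sd@sx,"y",sd@sy)
g=R@(p+[0,0,.0165])+t;print((K@g/g[2])[:2])
E
```

```text
[ 0.54896285 -0.2469576   0.264     ] [ 0.56381301 -0.20172662  0.264     ] [ 0.55638793 -0.22434211  0.264     ] 0.04760639214545655 0.31723047523428044
mid rel tcp: x 0.10415249920816755 y -0.0035771638950875748
seat rel: x 0.11936524025525994 y 3.465499791623777e-05
[282.46076539 273.89084695]
```

>>> servo_tool(xyz=[[0.5,-0.15,0],[1.7,-0.5,0],[3.4,-1.0,0],[5.4,-1.6,0],[7.4,-2.25,0],[9.3,-2.8,0],[10.8,-3.3,0],[11.5,-3.5,0]], turn=[[0,0,0],[0,0,0],[0,0,0],[0,0,0],[0,0,0],[0,0,0],[0,0,0],[0,0,0]], gripper=[0.05,0.05,0.05,0.05,0.05,0.05,0.05,0.05])

```text
time: 20.88
position: [0.5739, -0.2267, 0.275]
eef_rot: [1.876, -2.519, -0.001]
ft_force: [0.3, -0.1, -6.3]
finger_gap: 0.0108
grasp_force: 30.0
```

>>> servo_tool(xyz=[[0,0,0],[0,0,0],[0,0,0],[0,0,0]], turn=[[0,0,0],[0,0,0],[0,0,0],[0,0,0]], gripper=[0.05,0.05,0.05,0.05])

```text
time: 21.38
position: [0.5722, -0.2262, 0.2764]
eef_rot: [-1.877, 2.519, -0.0]
ft_force: [0.9, 0.6, -6.5]
finger_gap: 0.0111
grasp_force: 30.0
```

```bash

python3 - <<'E'
from h import *
s=monitor.read_state(); print(s["time"],s["position"],s["eef_rot"],s["ft_force"],s["moment"])
for c in("side","wrist","top"):
  for k in range(2):
    snap(c,c+"13"); find(c,["pail","crown","seat"])
im=cv2.imread("pics/side13.png")[110:230,190:350]; cv2.imwrite("pics/crop13.png",cv2.resize(im,None,fx=4,fy=4,interpolation=cv2.INTER_CUBIC))
a=cv2.resize(im,None,fx=4,fy=4,interpolation=cv2.INTER_CUBIC)
b=cv2.imread("pics/wrist13.png")[120:420,:]
b=cv2.resize(b,(640,343)); cv2.imwrite("pics/duo13.png",cv2.resize(np.vstack([a[:,:],b]),(440,565)))
E
```

```text
21.375 [ 0.57217212 -0.22621642  0.27635058] [-1.87709175e+00  2.51898061e+00 -1.12640586e-04] [ 0.88380066  0.59656745 -6.47277464] [ 0.11898744 -0.02891167  0.00437959]
side pail [ 0.5668 -0.2242  0.1576] 0.97
side crown [ 0.5688 -0.2272  0.3036] 0.54
side crown [ 0.6626 -0.4175  0.0024] 0.34
side seat [ 0.5742 -0.2251  0.2469] 0.56
side pail [ 0.5756 -0.2257  0.1582] 0.68
side crown [ 0.567  -0.2276  0.3006] 0.39
side seat [ 0.5711 -0.2248  0.2462] 0.6
wrist pail [ 0.5759 -0.2284  0.1541] 0.55
wrist crown [ 0.5706 -0.2289  0.2919] 0.67
wrist pail [ 0.57   -0.2251  0.1521] 0.96
wrist pail [ 0.5759 -0.2223  0.0027] 0.6
wrist crown [ 0.5739 -0.2283  0.2881] 0.88
top pail [ 0.5692 -0.2293  0.1487] 0.61
top pail [ 0.5749 -0.2312  0.1485] 0.73
top crown [ 0.4377 -0.0148 -0.0017] 0.45
```

View pics/duo13.png

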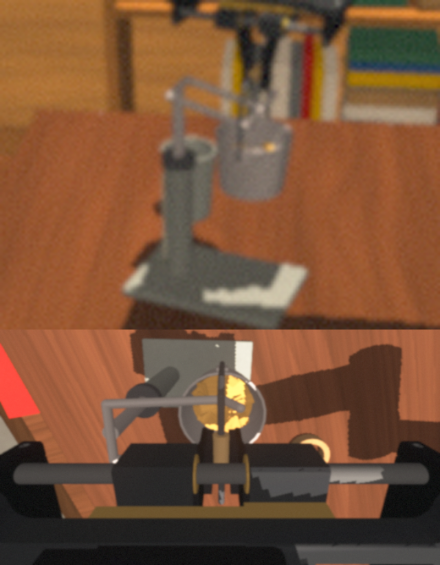

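The side view shows the bail hanging over the prongs. In the wrist view the far prong passes under the bar at (222,402), with its tip beyond at about (243,405). Lowering slowly.

>>> servo_tool(xyz=[[0,0,-0.3],[0,0,-0.9],[0,0,-1.5],[0,0,-2.1],[0,0,-2.7],[0,0,-3.2],[0,0,-3.6],[0,0,-3.9]], turn=[[0,0,0],[0,0,0],[0,0,0],[0,0,0],[0,0,0],[0,0,0],[0,0,0],[0,0,0]], gripper=[0.05,0.05,0.05,0.05,0.05,0.05,0.05,0.05])

```text
time: 23.58
position: [0.5726, -0.2263, 0.2368]
eef_rot: [1.877, -2.519, -0.0]
ft_force: [0.5, 0.3, -6.5]
finger_gap: 0.011
grasp_force: 30.0
```

>>> servo_tool(xyz=[[0,0,-0.2],[0,0,-0.4],[0,0,-0.6],[0,0,-0.8],[0,0,-1.0],[0,0,-1.2],[0,0,-1.4],[0,0,-1.6]], turn=[[0,0,0],[0,0,0],[0,0,0],[0,0,0],[0,0,0],[0,0,0],[0,0,0],[0,0,0]], gripper=[0.05,0.05,0.05,0.05,0.05,0.05,0.05,0.05])

```text
time: 24.58
position: [0.5727, -0.2264, 0.2211]
eef_rot: [-1.877, 2.519, -0.001]
ft_force: [0.6, -1.2, -5.0]
finger_gap: 0.0109
grasp_force: 30.0
```

```bash

python3 - <<'E'
from h import *
s=monitor.read_state(); print(s["time"],s["position"],s["eef_rot"],s["ft_force"],s["moment"])
for c in("side","wrist","top"):
  for k in range(2):
    snap(c,c+"14"); find(c,["pail","crown"])
E
```

```text
24.575 [ 0.572738   -0.22636915  0.22112787] [-1.87701962e+00  2.51881035e+00 -7.61758042e-04] [ 0.6123395  -1.17223197 -4.96076931] [ 0.02119786 -0.30028381 -0.03256777]
side pail [ 0.5729 -0.2268  0.102 ] 0.69
side crown [ 0.5706 -0.2309  0.2468] 0.38
side pail [ 0.5727 -0.2231  0.1015] 0.66
side crown [ 0.5691 -0.2299  0.2448] 0.38
wrist pail [ 0.5727 -0.2269  0.0989] 0.7
wrist crown [ 0.5739 -0.2295  0.2348] 0.94
wrist pail [ 0.5738 -0.2264  0.0966] 0.89
wrist crown [ 0.573  -0.2299  0.2326] 0.82
top pail [ 0.571  -0.2307  0.0958] 0.57
top pail [ 0.5734 -0.2305  0.0944] 0.74
```

The fork is taking load: the wrist force has dropped from 6.5 to 5.0 N. Continuing down.

>>> servo_tool(xyz=[[0,0,-0.2],[0,0,-0.45],[0,0,-0.7],[0,0,-0.95],[0,0,-1.2],[0,0,-1.45],[0,0,-1.7],[0,0,-1.95]], turn=[[0,0,0],[0,0,0],[0,0,0],[0,0,0],[0,0,0],[0,0,0],[0,0,0],[0,0,0]], gripper=[0.05,0.05,0.05,0.05,0.05,0.05,0.05,0.05])

```text
time: 26.48
position: [0.5728, -0.2264, 0.2016]
eef_rot: [-1.877, 2.519, -0.001]
ft_force: [1.3, 0.1, -3.5]
finger_gap: 0.0111
grasp_force: 30.0
```

>>> servo_tool(xyz=[[0,0,-0.25],[0,0,-0.5],[0,0,-0.75],[0,0,-1.0],[0,0,-1.25],[0,0,-1.5],[0,0,-1.7],[0,0,-1.9]], turn=[[0,0,0],[0,0,0],[0,0,0],[0,0,0],[0,0,0],[0,0,0],[0,0,0],[0,0,0]], gripper=[0.05,0.05,0.05,0.05,0.05,0.05,0.05,0.05])

```text
time: 27.48
position: [0.5728, -0.2264, 0.1827]
eef_rot: [-1.877, 2.519, -0.001]
ft_force: [1.5, -0.8, -0.8]
finger_gap: 0.0109
grasp_force: 30.0
```

```bash

python3 - <<'E'
from h import *
s=monitor.read_state(); print(s["time"],s["position"],s["eef_rot"],s["ft_force"],s["moment"])
for c in("side","wrist","top"):
    snap(c,c+"15"); find(c,["pail","crown"])
E
```

```text
27.475 [ 0.57282213 -0.22639034  0.18267595] [-1.87694419e+00  2.51868355e+00 -9.80870586e-04] [ 1.48478414 -0.78979695 -0.77238693] [-0.01906955 -0.87483496 -0.0790275 ]
side pail [ 0.5756 -0.2216  0.0648] 0.96
side crown [ 0.5715 -0.2316  0.2053] 0.52
wrist pail [ 0.5717 -0.2229  0.0598] 0.88
wrist crown [ 0.5743 -0.2281  0.197 ] 0.79
top pail [ 0.6601 -0.2513  0.1746] 0.64
top pail [ 0.572  -0.2281  0.0569] 0.42
top crown [0.5571 0.4651 0.0007] 0.2
```

>>> servo_tool(xyz=[[0.03,0,-0.15],[0.06,-0.02,-0.3],[0.1,-0.03,-0.45],[0.1,-0.03,-0.6],[0.1,-0.03,-0.6],[0.1,-0.03,-0.6]], turn=[[0,0,0],[0,0,0],[0,0,0],[0,0,0],[0,0,0],[0,0,0]], gripper=[0.05,0.05,0.05,0.05,0.05,0.05])

```text
time: 28.68
position: [0.5738, -0.2267, 0.1767]
eef_rot: [-1.877, 2.519, -0.001]
ft_force: [3.9, -1.5, -0.3]
finger_gap: 0.0111
grasp_force: 30.0
```

>>> servo_tool(xyz=[[0,0,0]], turn=[[0,0,0]], gripper=[0.05])

```text
time: 28.8
position: [0.5738, -0.2266, 0.1767]
eef_rot: [-1.877, 2.519, -0.001]
ft_force: [3.8, -1.1, -1.0]
finger_gap: 0.011
grasp_force: 30.0
```

>>> servo_tool(xyz=[[0,0,0]], turn=[[0,0,0]], gripper=[0.05])

```text
time: 28.92
position: [0.5737, -0.2266, 0.1767]
eef_rot: [-1.877, 2.519, -0.001]
ft_force: [6.0, -1.4, -1.0]
finger_gap: 0.0108
grasp_force: 30.0
```

>>> servo_tool(xyz=[[0,0,0]], turn=[[0,0,0]], gripper=[0.05])

```text
time: 29.05
position: [0.5738, -0.2266, 0.1767]
eef_rot: [-1.877, 2.519, -0.001]
ft_force: [4.3, -0.6, -0.9]
finger_gap: 0.011
grasp_force: 30.0
```

```bash

python3 - <<'E'
from h import *
s=monitor.read_state(); print(s["time"],s["position"],s["eef_rot"],s["ft_force"],s["moment"],s["joint_torque"])
for c in("side","wrist","top"):
    snap(c,c+"16"); find(c,["pail","crown"])
f=lambda n,r,c,k:cv2.resize(cv2.imread(f"pics/{n}16.png")[r[0]:r[1],c[0]:c[1]],None,fx=k,fy=k,interpolation=cv2.INTER_CUBIC)
a=f("side",(120,230),(225,325),4); b=f("top",(140,250),(320,420),3); 
w_=f("wrist",(0,420),(0,560),1)
C=np.zeros((600,800,3),np.uint8); C[:440,:400]=a; C[:330,400:700]=b; C[335:600,400:800]=cv2.resize(w_[:,:],(400,300))[35:300]
cv2.imwrite("pics/comp16.png",C)
E
```

```text
29.05 [ 0.57375069 -0.22663876  0.17666692] [-1.87695036e+00  2.51880378e+00 -6.53653643e-04] [ 4.34806918 -0.63504015 -0.9444354 ] [-0.10974494 -1.24813101 -0.09521202] [ -0.29973065 -39.73329306  16.08801842   3.79954264  -1.205144
   0.08286746]
side crown [ 0.5731 -0.2273  0.2005] 0.44
wrist pail [ 0.5769 -0.2234  0.0547] 0.65
wrist crown [ 0.5714 -0.229   0.1919] 0.65
```

View pics/comp16.png

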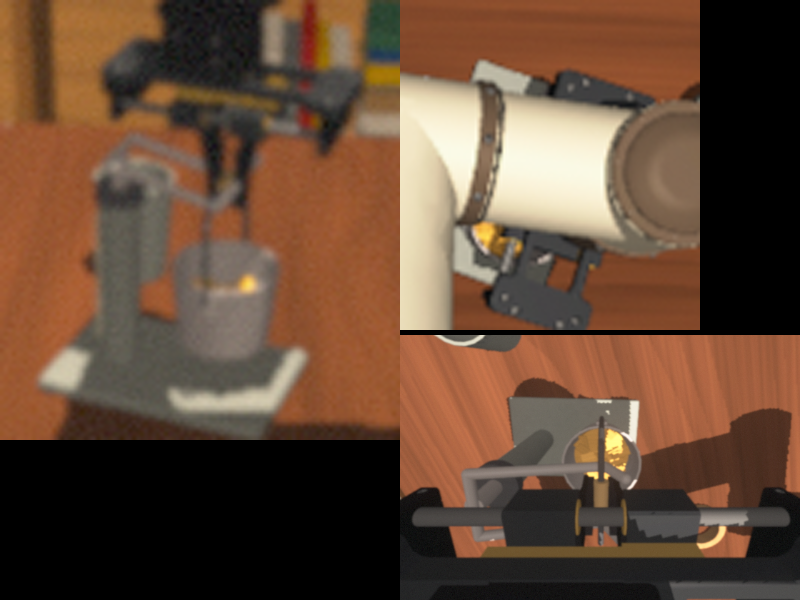

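The bail lies across both prongs: the wrist view shows the near prong crossing the bar at (602,466), with its tip at (630,480) ahead of it. The pail hangs upright, clear of the column and base. There is still a side force on the bar, so I'll try a small shift in x.

>>> servo_tool(xyz=[[-0.05,0.02,0],[-0.1,0.03,0],[-0.1,0.03,0],[-0.1,0.03,0]], turn=[[0,0,0],[0,0,0],[0,0,0],[0,0,0]], gripper=[0.05,0.05,0.05,0.05])

```text
time: 30.0
position: [0.5737, -0.2266, 0.1771]
eef_rot: [-1.876, 2.518, -0.004]
ft_force: [5.9, -2.3, -1.3]
finger_gap: 0.0109
grasp_force: 30.0
```

>>> servo_tool(xyz=[[-0.05,0.02,0],[-0.1,0.03,0],[-0.1,0.03,0],[-0.1,0.03,0]], turn=[[0,0,0],[0,0,0],[0,0,0],[0,0,0]], gripper=[0.05,0.05,0.05,0.05])

```text
time: 30.5
position: [0.5736, -0.2266, 0.1775]
eef_rot: [-1.876, 2.516, -0.007]
ft_force: [7.1, -2.2, -0.6]
finger_gap: 0.0107
grasp_force: 30.0
```

Moving forward is blocked, so the bar is against the front upturn. Easing back instead.

>>> servo_tool(xyz=[[0.07,-0.02,0],[0.14,-0.04,0],[0.21,-0.06,0],[0.28,-0.08,0],[0.28,-0.08,0]], turn=[[0,0,0],[0,0,0],[0,0,0],[0,0,0],[0,0,0]], gripper=[0.05,0.05,0.05,0.05,0.05])

```text
time: 31.12
position: [0.5738, -0.2267, 0.1762]
eef_rot: [1.876, -2.518, -0.002]
ft_force: [2.3, -0.4, -0.8]
finger_gap: 0.0107
grasp_force: 30.0
```

>>> servo_tool(xyz=[[0.07,-0.02,0],[0.14,-0.04,0],[0.2,-0.06,0],[0.2,-0.06,0]], turn=[[0,0,0],[0,0,0],[0,0,0],[0,0,0]], gripper=[0.05,0.05,0.05,0.05])

```text
time: 31.62
position: [0.5747, -0.227, 0.1758]
eef_rot: [1.875, -2.517, -0.005]
ft_force: [-3.3, 1.2, -1.3]
finger_gap: 0.0113
grasp_force: 30.0
```

>>> servo_tool(xyz=[[-0.05,0.02,-0.15],[-0.1,0.03,-0.3],[-0.1,0.03,-0.45],[-0.1,0.03,-0.6],[-0.1,0.03,-0.7],[-0.1,0.03,-0.7],[-0.1,0.03,-0.7]], turn=[[0,0,0],[0,0,0],[0,0,0],[0,0,0],[0,0,0],[0,0,0],[0,0,0]], gripper=[0.05,0.05,0.05,0.05,0.05,0.05,0.05])

```text
time: 32.5
position: [0.575, -0.2271, 0.1695]
eef_rot: [1.877, -2.519, -0.001]
ft_force: [-3.3, 2.2, -1.2]
finger_gap: 0.0112
grasp_force: 30.0
```

>>> servo_tool(xyz=[[0,0,0]], turn=[[0,0,0]], gripper=[0.05])

```text
time: 32.62
position: [0.575, -0.2271, 0.1695]
eef_rot: [1.877, -2.519, -0.001]
ft_force: [-3.8, 0.9, -0.2]
finger_gap: 0.0109
grasp_force: 30.0
```

>>> servo_tool(xyz=[[0,0,0]], turn=[[0,0,0]], gripper=[0.05])

```text
time: 32.75
position: [0.5751, -0.2271, 0.1695]
eef_rot: [1.877, -2.519, -0.001]
ft_force: [-3.3, 1.3, -0.3]
finger_gap: 0.0106
grasp_force: 30.0
```

```bash

python3 - <<'E'
from h import *
F=[]
for k in range(6):
    snap("wrist"); 
    if k<2: find("wrist",["crown","pail"])
    s=monitor.read_state(); F.append(s["ft_force"])
print(s["time"],np.mean(F,0),np.std(F,0),s["moment"],s["position"])
E
```

```text
wrist crown [ 0.5756 -0.2286  0.1828] 0.78
wrist pail [ 0.5741 -0.229   0.0478] 0.64
wrist crown [ 0.5748 -0.2313  0.1816] 0.62
wrist crown [ 0.6679 -0.2505  0.1737] 0.34
wrist pail [ 0.576  -0.2284  0.0463] 0.89
33.25 [-4.74777893  0.83284639 -0.35103615] [0.31272589 0.45646257 0.43209623] [ 0.32514609  1.3433706  -0.02219373] [ 0.57516836 -0.22712718  0.16947907]
```

>>> servo_tool(xyz=[[-0.05,0.01,-0.1],[-0.1,0.03,-0.2],[-0.1,0.03,-0.2],[-0.1,0.03,-0.2]], turn=[[0,0,0],[0,0,0],[0,0,0],[0,0,0]], gripper=[0.05,0.05,0.05,0.05])

```text
time: 33.75
position: [0.5751, -0.2271, 0.168]
eef_rot: [-1.877, 2.518, -0.003]
ft_force: [-1.7, -0.7, -0.3]
finger_gap: 0.011
grasp_force: 30.0
```

```bash

python3 - <<'E'
from h import *
F=[]
for k in range(5):
    snap("wrist"); s=monitor.read_state(); F.append(s["ft_force"])
print(s["time"],np.mean(F,0),s["moment"],s["position"])
E
```

```text
34.0 [-1.30623528 -1.21467167  0.15438083] [-0.29179423  0.1323737  -0.02965867] [ 0.57505467 -0.22704334  0.16787988]
```

Net force is near zero. Opening gently.

>>> servo_tool(xyz=[[0,0,0],[0,0,0],[0,0,0],[0,0,0],[0,0,0],[0,0,0],[0,0,0],[0,0,0]], turn=[[0,0,0],[0,0,0],[0,0,0],[0,0,0],[0,0,0],[0,0,0],[0,0,0],[0,0,0]], gripper=[0.14,0.16,0.18,0.2,0.25,0.3,0.35,0.35])

```text
time: 35.0
position: [0.5743, -0.2268, 0.1676]
eef_rot: [-1.877, 2.519, -0.0]
ft_force: [0.3, 1.2, 0.6]
finger_gap: 0.0299
grasp_force: 0.0
```

```bash

python3 - <<'E'
from h import *
F=[]
for k in range(3):
    snap("wrist","wrist17"); s=monitor.read_state(); F.append(s["ft_force"])
    find("wrist",["crown","pail"])
for k in range(2): snap("side"); find("side",["crown","pail"])
print(s["time"],np.mean(F,0),s["moment"],s["position"],s["finger_gap"])
p=s["position"]
m=cams.camera_model("wrist");K,R,t=[np.array(m[k]) for k in("intrinsics","R","t")]
for dz in(0.0165,): g=R@(p+[0,0,dz])+t; print((K@g/g[2])[:2])
E
```

```text
wrist crown [ 0.5747 -0.227   0.1815] 0.96
wrist pail [ 0.5745 -0.2254  0.0442] 0.78
wrist crown [ 0.5756 -0.2296  0.1813] 0.74
wrist pail [ 0.5759 -0.229   0.0446] 0.78
wrist crown [ 0.5731 -0.2303  0.18  ] 0.81
wrist pail [ 0.5762 -0.2285  0.0427] 0.55
side crown [ 0.574  -0.2284  0.1917] 0.42
side pail [ 0.5783 -0.2263  0.0496] 0.83
side pail [ 4.466e-01 -1.190e-02 -2.000e-04] 0.21
side crown [ 0.5732 -0.2285  0.1946] 0.45
side pail [ 0.5761 -0.2241  0.0503] 0.8
35.35 [-0.0225791  -0.03031756  0.41878576] [ 0.10345672 -0.06479361  0.01857475] [ 0.57435159 -0.2268283   0.16754145] 0.03069202943650737
[282.44531353 273.85685784]
```

Released and at rest. Rising straight up.

>>> servo_tool(xyz=[[0,0,0.5],[0,0,1.2],[0,0,2.2],[0,0,3.4],[0,0,5],[0,0,7.5],[0,0,10.5],[0,0,13.5]], turn=[[0,0,0],[0,0,0],[0,0,0],[0,0,0],[0,0,0],[0,0,0],[0,0,0],[0,0,0]], gripper=[0.35,0.35,0.35,0.35,0.35,0.35,0.35,0.35])

```text
time: 36.75
position: [0.5743, -0.2269, 0.3046]
eef_rot: [-1.877, 2.519, -0.001]
ft_force: [0.7, 0.9, -0.2]
finger_gap: 0.0305
grasp_force: 0.0
```

>>> servo_tool(xyz=[[0,0,0],[0,0,0],[0,0,0],[0,0,0],[0,0,0],[0,0,0],[0,0,0],[0,0,0]], turn=[[0,0,0],[0,0,0],[0,0,0],[0,0,0],[0,0,0],[0,0,0],[0,0,0],[0,0,0]], gripper=[0.35,0.35,0.35,0.35,0.35,0.35,0.35,0.35])

```text
time: 37.75
position: [0.5743, -0.2268, 0.3026]
eef_rot: [-1.877, 2.519, -0.0]
ft_force: [-0.1, 0.0, 0.6]
finger_gap: 0.0305
grasp_force: 0.0
```

```bash

python3 - <<'E'
from h import *
pr=None
for k in range(4):
    im=snap("side").astype(int)
    if pr is not None: print("diff",np.abs(im-pr)[130:230,230:320].mean())
    pr=im; find("side",["crown","pail","tape","jar"] if k==0 else ["pail"])
snap("wrist"); find("wrist",["crown","pail"])
s=monitor.read_state(); print(s["time"],s["ft_force"],s["position"])
E
```

```text
side crown [ 0.5732 -0.2274  0.1905] 0.39
side pail [ 0.5763 -0.2264  0.0452] 0.64
side tape [ 0.4437 -0.0124 -0.0017] 0.77
side jar [ 0.7243 -0.0048  0.0021] 0.97
diff 2.6126666666666667
side pail [ 0.5745 -0.2288  0.0495] 0.61
diff 2.6203703703703702
side pail [ 0.5763 -0.224   0.0486] 0.84
diff 2.615
side pail [ 0.5781 -0.2252  0.047 ] 0.68
wrist crown [ 0.5759 -0.2317  0.1838] 0.6
wrist pail [ 0.5719 -0.2285  0.0438] 0.79
38.45 [-0.5925352  -0.43953427 -1.65888661] [ 0.57435894 -0.22681102  0.30256567]
```

The pail hangs at rest and the robot is clear of everything.

```bash
python3 -c "
from cell import job; print(job.close_job())"
```

```text
the job is handed in; nothing more can be done
None
```

The pail hangs still by its bail in the fork's dip, across both prongs, with the robot clear and the job handed in at about 38.5 s; the interface gave no verdict back.

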